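# Take the sander off its safety hook and lay it in the bench cradle

## Robot

A 6-joint arm with a two-finger parallel gripper is mounted at the origin on the work surface. World frame = base frame: x ahead of the robot, y to its left, z up, the work surface at z = 0. Lengths are in m, angles in rad, forces in N, time in s.
With the tool pointing down it reaches from about 0.375 to 0.975 m from the base axis. Payload 3.8 kg.
Tool frame: the origin (TCP) lies on the centre line of the jaws, within the pads' length; the fingertips stand 25 mm ahead of it and the grasp point (between the pads) lies 6 mm ahead of it; y points along the fingers, z is the direction in which the jaws open and shut, and the axes are right-handed (so a half turn about y gives the same grasp; the last joint's range is limited). The gripper opens to 85 mm and grips with 20 to 120 N. Pads are 22 mm wide; open, the fingers measure 114 mm over their backs; the gripper's body (76 mm by 85 mm) begins 54 mm behind the grasp point. The pads swing forward as they close: fully open they stand 13 mm farther back than shut.
Start: joints at [-1.276, 0.264, 1.604, -0, 1.274, -0.037], TCP at [0.22, -0.638, 0.256] pointing down, gripper open.
Joint ranges: [-2.63, 2.63], [-0.94, 2.18], [0.31, 2.57], [-1.31, 4.45], [0, 2.66], [-2.55, 2.55]. Speed limits (rad/s): [2.57, 2.57, 3.14, 3.14, 3.14, 3.14].

## Interface

Orientations are given as a rotation vector (axis times angle).
In Python, from workcell import bot gives the robot as it stands.
- The arm moves only by the shell command python3 -m jog 'ROWS' [FORCE]. ROWS is JSON, a list of rows, each a list of 5 numbers: the shift along the world's x, y, z in mm, then the turn about the world's z in degrees, then the finger opening in mm, from 0 to 85.4. A call has exactly 10 rows; each row is the pose to reach, as a shift and turn from the pose commanded when the call began; what a row does not reach only later rows make up. A row lasts 1/8 s, in which the tool goes at most 62.5 mm and 10.7 degrees, less where a joint would pass 70% of its speed; a pose out of reach is approached as far as the arm can. A call with a gripper value outside its range is refused whole. The fingers move at their own pace and stop on an object; FORCE is the grip in N (left out, the last holds). Time passes only in rows, so rows that repeat a pose let the fingers close, or fill a call up. It gives the time, the measured TCP pose, the force and the opening at its end, in the units of the state.
- bot.read_state(): the state, without advancing time (a new reading comes with each control period).
- bot.read_camera(name): name is "scene" or "top" or "wrist"; returns a dict with "pixels" (384x512x3 uint8, red, green, blue), "fx", "fy", "cx", "cy" (pixels), "R" (3x3) and "t" (3): a world point X has camera coordinates R X + t. Camera axes: x right, y down, z forward; pixel columns grow to the right and rows downward; lengths in m; the calibration is good to about 2 mm. A picture is of the moment at which its call begins. There is no depth.
- bot.finish_job(): hands the job in, once; it reports no verdict.
The state is a dict: "time": time; "q": joint angles; "joint_vel": joint speeds; "joint_torque": joint torques, N m; "tool_pos": TCP position; "tcp_rot": TCP orientation; "wrist_force": force on the tool from outside, world axes, zero at the start; "torque": the same for the moment, N m; "width": opening from 0.0 (shut) to 1.0 (fully open).
Only numpy, scipy, OpenCV 4.12 (cv2) and the standard library are available. Lean on these libraries where they do the work, as an engineer would, in place of code of your own. Each camera call takes 0.05 s, during which the arm holds its last target.

## Task

Take the orange sander by its rubber-covered bail off the yellow parking hook - press the red sprung keeper back gently with the bail's own crossbar, never with the gripper, until the bar is out from under the nose, then lift it off - and set it down gently, upright and fully seated, in the wooden cradle, let go and move the gripper away. Neither the gripper nor the arm may touch the stand or hook, do not force the bail against the hook (stay under 18 N), and leave the other things on the bench where they are.

Things in the scene. Friction and masses are not known exactly. Their poses are not given: they have to be found in the camera images.
- sander: Loose sander, 0.3 to 0.6 kg: orange body with black ends along its own x, 152 x 46 x 46 mm high; origin at the centre of its underside, z up. A steel bail stands on it: two uprights (5 x 12 mm) at x = +-30 mm, 46 to 149 mm up, joined by a crossbar and topped by a rubber grip block. Balanced about the middle; a half turn about z looks the same.
- grip (a point): Middle of the black rubber block on top of the sander's bail, 66 (sander x) x 20 (y) x 30 (z) mm, 164 mm above the sander's origin. Grip it from above, fingers closing along the sander's y, fingertips not below the block's underside.
- crossbar (a point): Middle of the round steel crossbar between the bail's uprights, 10 mm diameter, along the sander's x, axis 121 mm above the sander's origin. It starts resting in the hook's pocket. The orange body's top is 75 mm below it.
- stand: Fixed parking stand, origin on the table, z up: base plate x +-55, y -50 to +160 mm, 12 mm thick; grey post 36 x 26 mm, 166 mm high, at y = +138 mm. It carries a yellow hook head pointing to -y, 26 mm wide in x, at most 178 mm above the table. The head is clamped on a rail, -14 to +14 mm along y from the places given here: this offset is not measured; feel for it.
- pocket (a point): Middle of the hook's pocket if the head's offset were 0: 160 mm above the stand's origin. From here (stand axes, true place shifted along y by the unknown offset): floor 5 mm below, front wall at y = -20 mm, a nose roof 8 mm thick from the front to its tip at y = +20 mm, underside 9 mm above. The hook's metal reaches 30 mm below.
- keeper_top (a point): Upper end of the shut red keeper (offset 0), 17 mm above and 23 mm to +y of the pocket's middle. Its plate is hinged 39 mm below and its front face, at the nose tip, shuts the pocket. A spring shuts it: the bar needs about 4.5 N towards +y to start it and 8 to 12 N to hold it back. It yields to +y only, and shuts by itself.
- mouth (a point): Where the bar must be to rise (offset 0), 27.3 mm to +y of the pocket's middle, +-2.2 mm: between the nose tip and the rigid shank face (14.5 mm gap). That is 10 to 14.5 mm beyond where the bar first meets the shut keeper. Then raise the bar about 35 mm, still against the keeper, and go to -y over the nose; the sander's body passes under the hook.
- cradle: Fixed wooden cradle, 130 (x) x 90 (y) mm base, origin at the centre of its underside, z up. Two pairs of cheeks at x = +-45 mm, 56 mm apart in y, 36 mm high, with flared lips up to 50 mm. Between them a black cushion, top 14 mm above the origin, sinks 4 mm at 16 N. The sander lies along the cradle's x with its underside on the cushion, about 13 mm above the origin.
- glue_pot: Loose white jar, diameter 28 mm, 36 mm high, between stand and cradle; origin at the underside. Leave alone.
- mug: Loose red mug, 80 mm diameter, 90 mm high; origin at the underside. Leave alone.
- brush: Loose brush with a green handle, lying along its x; origin at its underside. Leave alone.
- tube: Loose cardboard tube standing on end, 60 mm diameter, 110 mm high; origin at the underside. Leave alone.
- tube_short: Loose cardboard tube standing on end, 50 mm diameter, 70 mm high; origin at the underside. Leave alone.
- fin: Loose pale fin moulding, plate 110 x 90 mm with a rib up to 58 mm high; origin at the underside. Leave alone.
- sanding_block: Loose cork sanding block 70 x 45 x 32 mm; origin at the underside. Leave alone.
There are look-alikes about, which are no part of the job. There is more than one size of the sander; the job needs the middle-sized. What is shaped like the stand but turquoise is not meant.

How it is judged:
By the outcome, as a careful person would: the job done as asked, in the order asked, and still so for the second after the job is handed in, with the robot touching nothing.
It also fails if it takes over 62 s, if anything falls off the work surface, if the arm or the gripper's body presses on something with over 40 N, if the wrist force passes 120 N, or if a joint passes its speed limit or range.

## Working session

There is one attempt and no reset: what is moved stays moved. The work goes in short steps, Python scripts to look and compute and a shell command to move; the robot and the scene stay as the last step left them, time stands still between calls to the robot, and variables do not carry over. Pictures are saved under pics/ and viewed, and the job is handed in when it is done.

```bash
ls; mkdir -p pics; cat > h.py <<'E'
from workcell import bot
import numpy as np, cv2, pickle
def snap(n,tag):
    c=bot.read_camera(n); pickle.dump(c,open(f'pics/{tag}.pkl','wb'))
    cv2.imwrite(f'pics/{tag}.png',cv2.cvtColor(c['pixels'],cv2.COLOR_RGB2BGR)); return c
def load(tag): return pickle.load(open(f'pics/{tag}.pkl','rb'))
def ray(c,u,v):
    R=np.array(c['R']);t=np.array(c['t']);d=R.T@np.array([(u-c['cx'])/c['fx'],(v-c['cy'])/c['fy'],1]);return -R.T@t,d
def onz(c,u,v,z):
    o,d=ray(c,u,v);return o+d*(z-o[2])/d[2]
def proj(c,X):
    p=np.array(c['R'])@np.array(X)+np.array(c['t']);return np.array([c['fx']*p[0]/p[2]+c['cx'],c['fy']*p[1]/p[2]+c['cy']])
def tri(c1,p1,c2,p2):
    o1,d1=ray(c1,*p1);o2,d2=ray(c2,*p2)
    s=np.linalg.lstsq(np.c_[d1,-d2],o2-o1,rcond=None)[0]
    a=o1+d1*s[0];b=o2+d2*s[1];return (a+b)/2,np.linalg.norm(a-b)
E
python3 - <<'E'
from h import *
for n in('scene','top','wrist'):
    c=snap(n,n+'0');print(n,-np.array(c['R']).T@c['t'],c['fx'])
print(bot.read_state())
E
```

```text
pics
scene [ 1.4406513  -0.13180864  1.09709047] 437.10560655251777
top [ 2.50866642e-01 -1.42653740e-03  1.69338703e+00] 475.3149703190383
wrist [ 0.29932354 -0.61193899  0.37351009] 283.2960082774622
{'time': 0.15, 'q': array([-1.27590534e+00,  2.64591781e-01,  1.60510127e+00, -1.87962385e-06,
        1.27369977e+00, -3.69178266e-02]), 'joint_vel': array([-0.00173743, -0.00077895, -0.0038597 , -0.00204438, -0.00065151,
       -0.00028466]), 'joint_torque': array([ 1.68213528e-04, -5.15905523e+01, -3.67960703e+01, -1.58723233e-04,
        8.04576441e-03, -1.32101783e-05]), 'tool_pos': array([ 0.21971251, -0.63766786,  0.25521799]), 'tcp_rot': array([-0.34212054,  2.04360183, -2.0399066 ]), 'wrist_force': array([-0.16641617,  0.16203472, -0.44662142]), 'torque': array([-0.01454748,  0.05600021,  0.00566615]), 'width': 0.9994490718726382}
```

View pics/scene0.png

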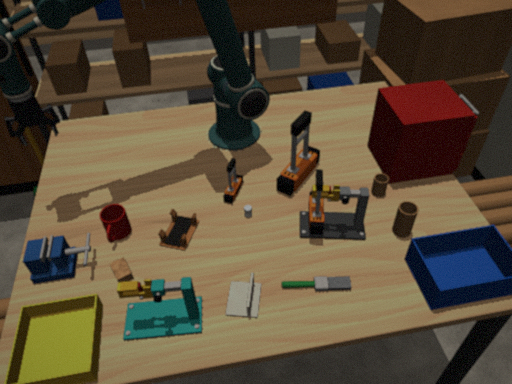

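View pics/top0.png

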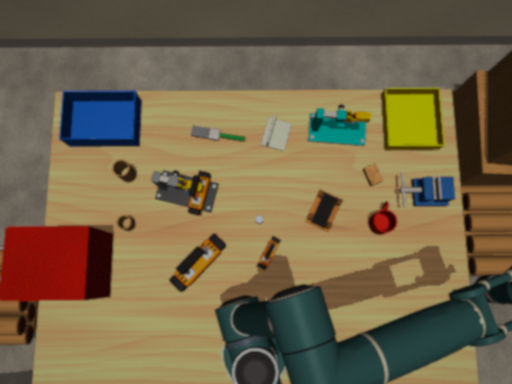

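View pics/wrist0.png

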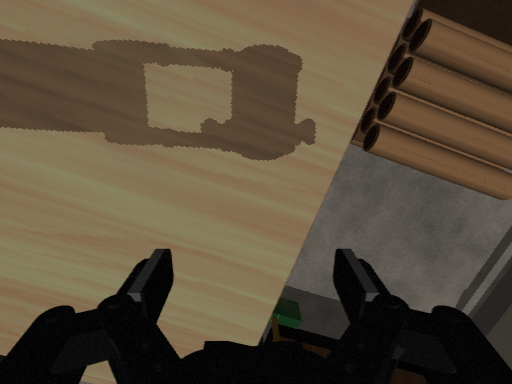

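The scene view shows three sanders: a small one at (233,185), a large one at (298,160) and the one hanging on the grey stand at (318,205). The cradle is at (178,230), the glue pot at (248,211), and a turquoise stand look-alike is at (163,310). The hanging sander on the grey stand with the yellow hook fits the description, so I'll enlarge it.

```bash
python3 - <<'E'
import cv2,numpy as np
s=cv2.imread('pics/scene0.png');t=cv2.imread('pics/top0.png')
a=cv2.resize(s[160:250,270:390],(800,600),interpolation=cv2.INTER_CUBIC)
cv2.imwrite('pics/cs.png',a)
a=cv2.resize(t[155:230,140:240],(800,600),interpolation=cv2.INTER_CUBIC)
cv2.imwrite('pics/ct.png',a)
a=cv2.resize(t[170:245,280:380],(400,300),interpolation=cv2.INTER_CUBIC)
b=cv2.resize(s[190:265,130:230],(400,300),interpolation=cv2.INTER_CUBIC)
cv2.imwrite('pics/cc.png',np.hstack([a,b]))
E
```

```text
(no output)
```

View pics/cs.png

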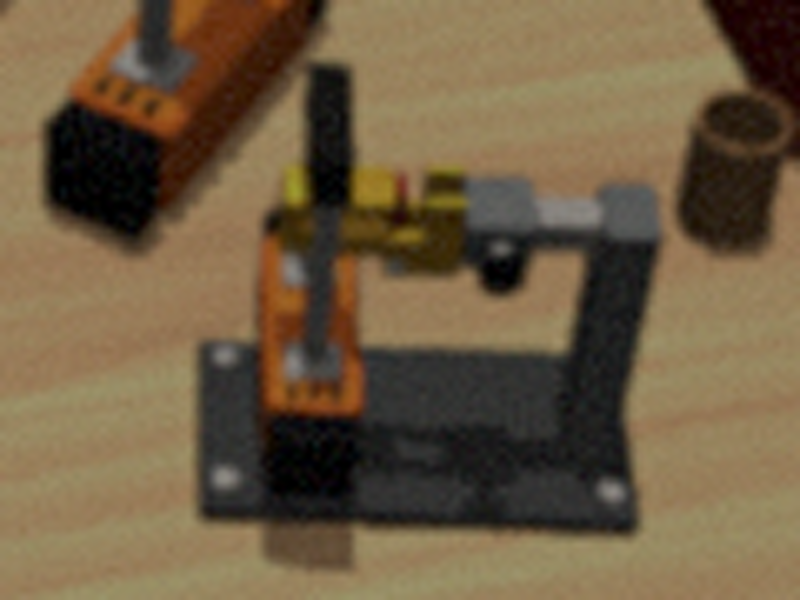

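View pics/ct.png

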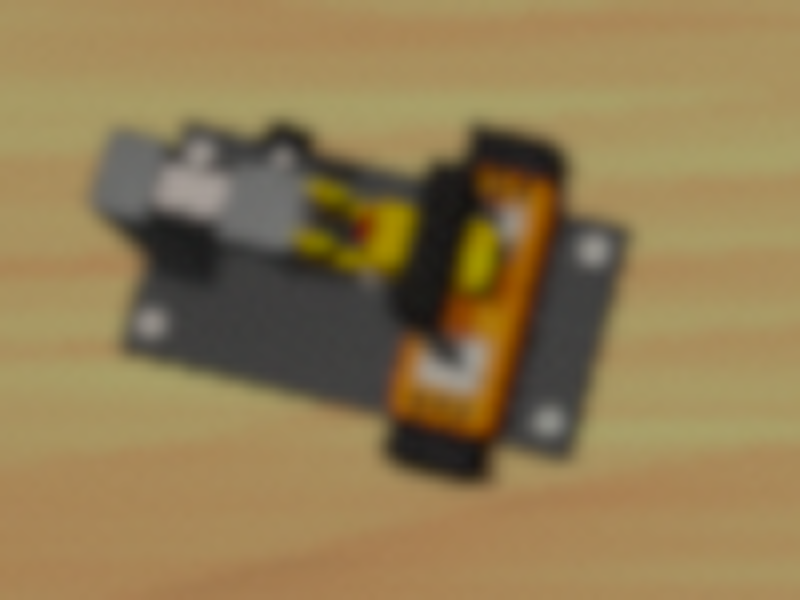

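View pics/cc.png

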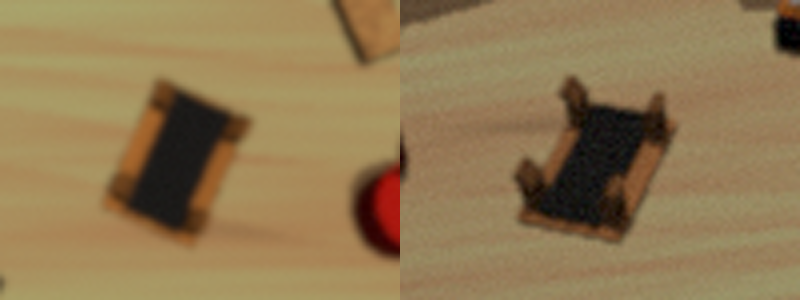

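The crop confirms it: the mid-sized sander hangs by its bail in the yellow hook on the grey stand, with the red keeper visible. Next, rough measurements.

```bash
python3 - <<'E'
from h import *
t=load('top0');s=load('scene0')
def T(x,y,z): return onz(t,140+(x+.5)/8-.5,155+(y+.5)/8-.5,z)
def S(x,y,z): return onz(s,270+(x+.5)/6.667-.5,160+(y+.5)/6.667-.5,z)
P=[T(*p,.012) for p in((630,225),(572,460),(125,350))]
print('plate',[p.round(3) for p in P],[np.linalg.norm(P[0]-P[1]),np.linalg.norm(P[1]-P[2])])
Q=[S(*p,.012) for p in((205,515),(635,530),(200,345))]
print('plateS',[p.round(3) for p in Q],np.linalg.norm(Q[0]-Q[1]),np.linalg.norm(Q[0]-Q[2]))
G=[T(*p,.218) for p in((432,165),(475,172),(392,312),(438,330))]
print('grip',[p.round(3) for p in G],np.mean(G,0), np.linalg.norm(G[0]-G[2]),np.linalg.norm(G[0]-G[1]))
B=[T(*p,.085) for p in((475,125),(562,148),(385,462),(485,482))]
print('body',[p.round(3) for p in B],np.mean(B,0),np.linalg.norm(B[0]-B[2]),np.linalg.norm(B[0]-B[1]))
# cradle: base corners in top (crop 4x at 280,170), z~.01? outer
c=[onz(t,280+x/4,170+y/4,.012) for x,y in((160,80),(252,120),(192,245),(105,207))]
print('cradle',[p.round(3) for p in c],np.mean(c,0),[np.linalg.norm(c[i]-c[i-1]) for i in range(4)])
g=cv2.cvtColor(t['pixels'],cv2.COLOR_RGB2HSV)
for x in((258,219),):print('pot',onz(t,*x,.036))
E
```

```text
plate [array([0.587, 0.128, 0.012]), array([0.481, 0.153, 0.012]), array([0.532, 0.354, 0.012])] [np.float64(0.10948250534282133), np.float64(0.2072707260678864)]
plateS [array([0.592, 0.13 , 0.012]), array([0.642, 0.327, 0.012]), array([0.485, 0.155, 0.012])] 0.20289995202743394 0.10995536110171579
grip [array([0.571, 0.191, 0.218]), array([0.568, 0.174, 0.218]), array([0.512, 0.205, 0.218]), array([0.504, 0.187, 0.218])] [0.53878161 0.18927253 0.218     ] 0.06093799812293777 0.01737296520008723
body [array([0.617, 0.19 , 0.085]), array([0.607, 0.152, 0.085]), array([0.47 , 0.226, 0.085]), array([0.462, 0.183, 0.085])] [0.53908444 0.18760399 0.085     ] 0.15132191725588676 0.039275024973949364
cradle [array([ 0.558, -0.238,  0.012]), array([ 0.521, -0.319,  0.012]), array([ 0.41 , -0.261,  0.012]), array([ 0.444, -0.186,  0.012])] [ 0.4834528  -0.25107812  0.012     ] [np.float64(0.12573325165198404), np.float64(0.0891233764872561), np.float64(0.12554143339367962), np.float64(0.0832704169618592)]
pot [ 0.4520135  -0.01420542  0.036     ]
```

```bash
python3 - <<'E'
from h import *
from scipy.spatial.transform import Rotation as R
s=bot.read_state();M=R.from_rotvec(s['tcp_rot']).as_matrix()
print(M.round(3));z=M[:,2];print('z ang',np.degrees(np.arctan2(z[1],z[0])))
c=load('wrist0');C=-np.array(c['R']).T@c['t'];print('cam in tool',M.T@(C-s['tool_pos']),'optical in tool',M.T@np.array(c['R'])[2])
t=load('top0')
for n,u,z in(('bigsander',(212,245),.2),('big2',(183,282),.08),('big3',(215,243),.08),('small',(268,250),.1),('mug',(382,218),.09)):print(n,onz(t,*u,z).round(3))
E
```

```text
[[-0.945 -0.001  0.326]
 [-0.326  0.002 -0.945]
 [-0.    -1.    -0.002]]
z ang -70.98872068018505
cam in tool [-0.08365754 -0.11828939  0.00139534] optical in tool [ 0.32556397  0.94551953 -0.00095303]
bigsander [0.351 0.131 0.2  ]
big2 [0.238 0.237 0.08 ]
big3 [0.366 0.132 0.08 ]
small [ 0.341 -0.046  0.1  ]
mug [ 0.446 -0.434  0.09 ]
```

```bash
python3 -m jog '[[10,30,50,10,85],[25,75,90,20,85],[45,125,110,30,85],[70,180,110,40,85],[95,235,110,50,85],[115,290,110,60,85],[140,350,110,70,85],[160,405,110,80,85],[185,460,110,90,85],[210,515,110,100,85]]'
python3 -m jog '[[20,55,0,10,85],[40,110,0,20,85],[60,165,0,30,85],[80,215,-5,40,85],[95,260,-10,47,85],[105,300,-20,47,85],[109,312,-30,47,85],[109,312,-30,47,85],[109,312,-30,47,85],[109,312,-30,47,85]]'
python3 - <<'E'
from h import *
snap('wrist','w1');s=bot.read_state();print(s['time'],s['tool_pos'],s['q'],s['wrist_force'])
E
```

```text
time: 1.4
tool_pos: [0.4301, -0.1213, 0.3663]
tcp_rot: [-1.409, 0.824, -0.825]
wrist_force: [0.5, -0.2, -0.4]
width: 0.997
time: 2.65
tool_pos: [0.539, 0.1876, 0.3371]
tcp_rot: [-1.562, 0.192, -0.194]
wrist_force: [0.7, -0.6, 0.4]
width: 0.999
2.7 [0.53903919 0.18772736 0.3371314 ] [ 2.91611645e-01  2.58668942e-02  1.72682209e+00 -2.20200934e-04
  1.38765099e+00 -1.03342447e+00] [-0.78040295 -0.38408077 -0.14491278]
```

View pics/w1.png

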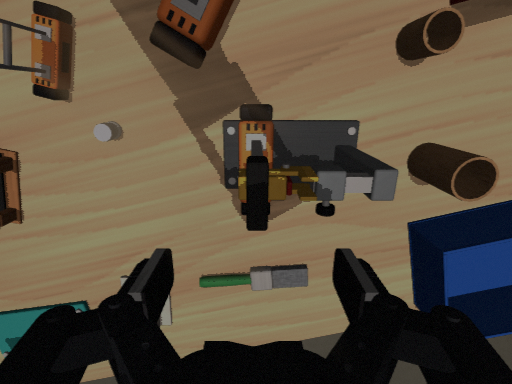

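The wrist view shows the grip block at about (257,192), standing upright in the picture, the red keeper at (289,187) and the plate at (225–358, 121–188). The stand and jaws look aligned. I'll enlarge it to measure.

```bash
python3 - <<'E'
import cv2
a=cv2.imread('pics/w1.png')[100:240,215:402]
a=cv2.convertScaleAbs(a,alpha=1.6,beta=25)
cv2.imwrite('pics/w1c.png',cv2.resize(a,None,fx=4.2,fy=4.2,interpolation=cv2.INTER_CUBIC))
E
```

```text
(no output)
```

View pics/w1c.png

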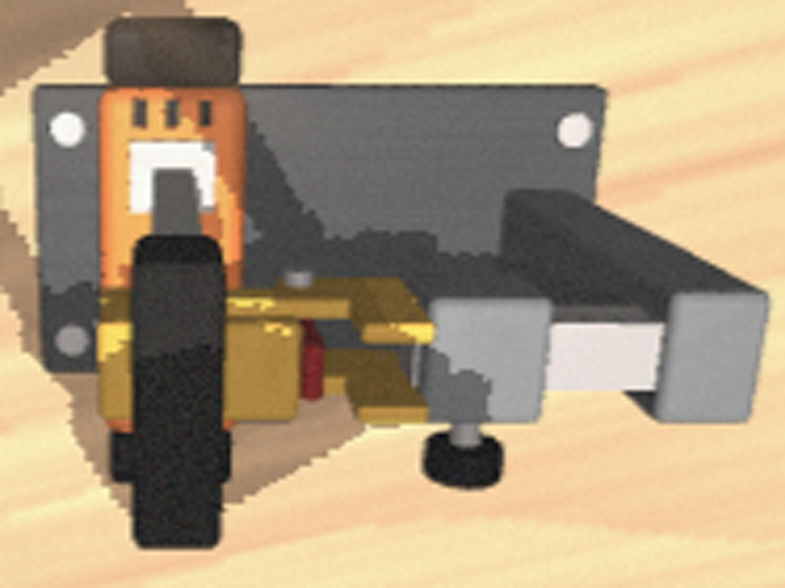

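```bash
python3 - <<'E'
from h import *
c=load('w1')
def W(x,y,z): return onz(c,215+(x+.5)/4.2-.5,100+(y+.5)/4.2-.5,z)
o=np.array([.5485,.190,0]);a=np.radians(-14.2)
def st(p): d=p-o; return np.array([d[0]*np.cos(a)+d[1]*np.sin(a),-d[0]*np.sin(a)+d[1]*np.cos(a)])*1e3
for n,x,y,z in(('gL',133,450,.218),('gR',221,450,.218),('gfar',178,548,.218),('gnear',178,237,.218),('gLtop',135,240,.218),('gRtop',222,240,.218),('gLbot',134,545,.218),('gRbot',219,545,.218),
 ('plate nl',35,87,.012),('plate nr',606,87,.012),('scr1',67,128,.012),('scr2',574,131,.012),('scr3',72,340,.012),('hook front',99,400,.177),('nose tip',298,400,.177),('nose tip2',299,330,.177),('shank',430,400,.178),('posttop L',668,420,.166),('posttop R',752,420,.166),('post far',700,422,.166),('post near',700,293,.166),('hook far',230,418,.177),('hook near',230,322,.177)):
    p=W(x,y,z);print(n,p.round(4),st(p).round(1))
E
```

```text
gL [0.549  0.1778 0.218 ] [  3.4 -11.7]
gR [0.5536 0.1962 0.218 ] [3.4 7.2]
gfar [0.574  0.1816 0.218 ] [26.8 -1.9]
gnear [0.5063 0.1983 0.218 ] [-43.   -2.3]
gLtop [0.5048 0.1897 0.218 ] [-42.3 -11. ]
gRtop [0.509  0.2068 0.218 ] [-42.4   6.6]
gLbot [0.5709 0.1724 0.218 ] [ 26.  -11.6]
gRbot [0.5755 0.1906 0.218 ] [26.   7.2]
plate nl [0.4826 0.154  0.012 ] [-55.1 -51.1]
plate nr [0.533  0.3547 0.012 ] [-55.5 155.9]
scr1 [0.4995 0.1613 0.012 ] [-40.5 -39.9]
scr2 [0.5458 0.3414 0.012 ] [-39.7 146.1]
scr3 [0.578  0.1414 0.012 ] [ 40.5 -39.8]
hook front [0.5498 0.168  0.177 ] [  6.6 -21. ]
nose tip [0.5618 0.216  0.177 ] [ 6.5 28.4]
nose tip2 [0.5442 0.2199 0.177 ] [-11.6  28. ]
shank [0.5694 0.2476 0.178 ] [ 6.1 61. ]
posttop L [0.5948 0.3084 0.166 ] [ 15.8 126.2]
posttop R [0.6001 0.3296 0.166 ] [ 15.8 148. ]
post far [0.5974 0.3164 0.166 ] [ 16.3 134.6]
post near [0.5626 0.3199 0.166 ] [-18.2 129.4]
hook far [0.5623 0.1985 0.177 ] [11.3 11.6]
hook near [0.5381 0.2041 0.177 ] [-13.5  11.1]
```

Stand frame: origin (0.5485, 0.190), x-axis at −14.2°; the plate corners and screws agree to within about 4 mm. The grip is at about (0.541, 0.1895), with its top at 0.218. The nose tip suggests a head offset of about +8 mm. Now I descend and grip.

```bash
python3 -m jog '[[2,2,-20,0,85],[2,2,-45,0,85],[2,2,-65,0,85],[2,2,-85,0,85],[2,2,-100,0,85],[2,2,-110,0,85],[2,2,-119,0,85],[2,2,-119,0,85],[2,2,-119,0,60],[2,2,-119,0,45]]' 100
python3 - <<'E'
from h import *
snap('wrist','w2');snap('scene','s2')
im=np.hstack([cv2.imread('pics/w2.png')[100:384],cv2.resize(cv2.imread('pics/s2.png')[130:250,260:400],(331,284))])
cv2.imwrite('pics/v2.png',cv2.resize(im,(800,270)))
E
```

```text
time: 3.95
tool_pos: [0.5414, 0.191, 0.2181]
tcp_rot: [-1.562, 0.191, -0.193]
wrist_force: [-0.2, 0.6, 0.2]
width: 0.601
```

View pics/v2.png

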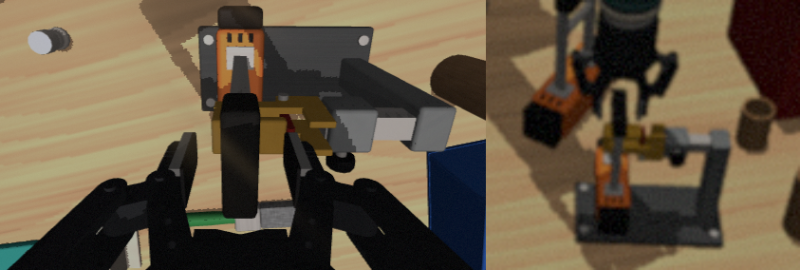

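The block at (240,155) lies midway between the pads at (190,155) and (290,155). Closing now.

```bash
python3 -m jog '[[0,0,0,0,35],[0,0,0,0,26],[0,0,0,0,10],[0,0,0,0,10],[0,0,0,0,10],[0,0,0,0,10],[0,0,0,0,10],[0,0,0,0,10],[0,0,0,0,10],[0,0,0,0,10]]' 100
python3 - <<'E'
from h import *
snap('wrist','w3');snap('scene','s3');s=bot.read_state();print(s['wrist_force'],s['width'],s['tool_pos'],s['torque'])
im=np.hstack([cv2.imread('pics/w3.png')[100:384],cv2.resize(cv2.imread('pics/s3.png')[130:250,260:400],(331,284))])
cv2.imwrite('pics/v3.png',cv2.resize(im,(800,270)))
E
```

```text
time: 5.3
tool_pos: [0.541, 0.1908, 0.2176]
tcp_rot: [-1.562, 0.191, -0.192]
wrist_force: [-2.1, -0.7, 5.9]
width: 0.214
[-1.62905111 -1.64785853  5.63617453] 0.21421156687092563 [0.54093816 0.19079819 0.21758509] [-0.18200893  0.41061886 -0.02538574]
```

View pics/v3.png

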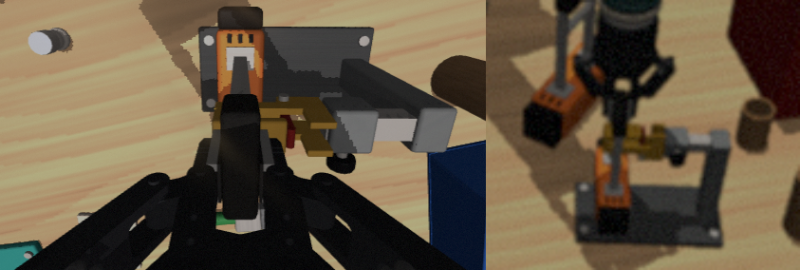

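```bash
python3 -m jog '[[0,0,0.5,0,10],[0,0,1,0,10],[0,0,1.5,0,10],[0,0,2,0,10],[0,0,2,0,10],[0,0,2,0,10],[0,0,2,0,10],[0,0,2,0,10],[0,0,2,0,10],[0,0,2,0,10]]'
```

```text
time: 6.65
tool_pos: [0.5409, 0.1908, 0.2193]
tcp_rot: [-1.562, 0.192, -0.192]
wrist_force: [0.9, 0.4, -4.1]
width: 0.211
```

```bash
python3 -m jog '[[0.5,2,0.5,0,10],[1,4,0.5,0,10],[1.5,6,0.5,0,10],[2,8,0.5,0,10],[2.5,10,0.5,0,10],[3,12,0.5,0,10],[3.5,14,0.5,0,10],[3.5,14,0.5,0,10],[3.5,14,0.5,0,10],[3.5,14,0.5,0,10]]'
python3 -m jog '[[0.25,1,0,0,10],[0.5,2,0,0,10],[0.75,3,0,0,10],[1,4,0,0,10],[1.25,5,0,0,10],[1.25,5,0,0,10],[1.25,5,0,0,10],[1.25,5,0,0,10],[1.25,5,0,0,10],[1.25,5,0,0,10]]'
```

```text
time: 7.9
tool_pos: [0.5444, 0.2048, 0.2198]
tcp_rot: [-1.562, 0.192, -0.192]
wrist_force: [-0.2, -0.2, -3.7]
width: 0.214
time: 9.15
tool_pos: [0.5456, 0.2098, 0.2198]
tcp_rot: [-1.562, 0.192, -0.192]
wrist_force: [-0.1, -0.5, -5.5]
width: 0.211
```

```bash
python3 -m jog '[[0.25,1,0,0,10],[0.5,2,0,0,10],[0.6,2.5,0,0,10],[0.6,2.5,0,0,10],[0.6,2.5,0,0,10],[0.6,2.5,0,0,10],[0.6,2.5,0,0,10],[0.6,2.5,0,0,10],[0.6,2.5,0,0,10],[0.6,2.5,0,0,10]]'
python3 -m jog '[[0.12,0.5,0,0,10],[0.25,1,0,0,10],[0.37,1.5,0,0,10],[0.5,2,0,0,10],[0.5,2,0,0,10],[0.5,2,0,0,10],[0.5,2,0,0,10],[0.5,2,0,0,10],[0.5,2,0,0,10],[0.5,2,0,0,10]]'
```

```text
time: 10.4
tool_pos: [0.5462, 0.2123, 0.2198]
tcp_rot: [-1.562, 0.192, -0.192]
wrist_force: [1.1, -1.1, -3.9]
width: 0.212
time: 11.65
tool_pos: [0.5467, 0.2143, 0.2198]
tcp_rot: [-1.562, 0.192, -0.192]
wrist_force: [0.1, -0.0, -4.4]
width: 0.211
```

```bash
python3 -m jog '[[0.12,0.5,0,0,10],[0.25,1,0,0,10],[0.37,1.5,0,0,10],[0.5,2,0,0,10],[0.5,2,0,0,10],[0.5,2,0,0,10],[0.5,2,0,0,10],[0.5,2,0,0,10],[0.5,2,0,0,10],[0.5,2,0,0,10]]'
python3 - <<'E'
from h import *
for i in range(1):
  s=bot.read_state();print(s['wrist_force'],s['torque'])
E
```

```text
time: 12.9
tool_pos: [0.5472, 0.2162, 0.2198]
tcp_rot: [-1.562, 0.192, -0.192]
wrist_force: [-0.8, -1.6, -4.4]
width: 0.213
[-0.75296756 -1.61267121 -4.38719298] [-0.29741184  0.06201984  0.00888355]
```

```bash
python3 -m jog '[[0.12,0.5,0,0,10],[0.25,1,0,0,10],[0.25,1,0,0,10],[0.25,1,0,0,10],[0.25,1,0,0,10],[0.25,1,0,0,10],[0.25,1,0,0,10],[0.25,1,0,0,10],[0.25,1,0,0,10],[0.25,1,0,0,10]]'
python3 - <<'E'
from h import *
s=bot.read_state();print(s['wrist_force'],s['torque'])
E
python3 -m jog '[[0.12,0.5,0,0,10],[0.25,1,0,0,10],[0.25,1,0,0,10],[0.25,1,0,0,10],[0.25,1,0,0,10],[0.25,1,0,0,10],[0.25,1,0,0,10],[0.25,1,0,0,10],[0.25,1,0,0,10],[0.25,1,0,0,10]]'
python3 - <<'E'
from h import *
s=bot.read_state();print(s['wrist_force'],s['torque'])
E
```

```text
time: 14.15
tool_pos: [0.5475, 0.2173, 0.2198]
tcp_rot: [-1.562, 0.192, -0.192]
wrist_force: [-1.6, -4.9, -0.9]
width: 0.213
[-1.62432435 -4.87914653 -0.92898091] [-0.97093524  0.29901873 -0.04864119]
time: 15.4
tool_pos: [0.5478, 0.2183, 0.2199]
tcp_rot: [-1.562, 0.192, -0.192]
wrist_force: [-2.8, -4.5, -0.6]
width: 0.216
[-2.76255695 -4.45149989 -0.55731801] [-0.94777292  0.35821547  0.00213751]
```

Contact with the keeper came at about 26.5 mm of travel, which agrees with the visual offset of +8 to +9. I'll push on gently.

```bash
python3 -m jog '[[0.2,0.8,0,0,10],[0.4,1.6,0,0,10],[0.6,2.4,0,0,10],[0.8,3.2,0,0,10],[1,4,0,0,10],[1.25,5,0,0,10],[1.25,5,0,0,10],[1.25,5,0,0,10],[1.25,5,0,0,10],[1.25,5,0,0,10]]'
python3 - <<'E'
from h import *
s=bot.read_state();print(s['wrist_force'],s['torque'])
snap('wrist','w4');snap('scene','s4');snap('top','t4')
a=cv2.imread('pics/w4.png')[80:300,130:430]; b=cv2.imread('pics/s4.png')[150:240,270:390]
cv2.imwrite('pics/v4.png',np.hstack([cv2.resize(cv2.convertScaleAbs(a,alpha=1.5,beta=20),(400,300)),cv2.resize(b,(400,300),interpolation=cv2.INTER_CUBIC)]))
E
```

```text
time: 16.65
tool_pos: [0.5489, 0.2228, 0.2196]
tcp_rot: [-1.563, 0.192, -0.192]
wrist_force: [-2.0, -5.7, -0.2]
width: 0.218
[-2.03725672 -5.67421992 -0.18577045] [-1.23118636  0.37238708 -0.01400418]
```

View pics/v4.png

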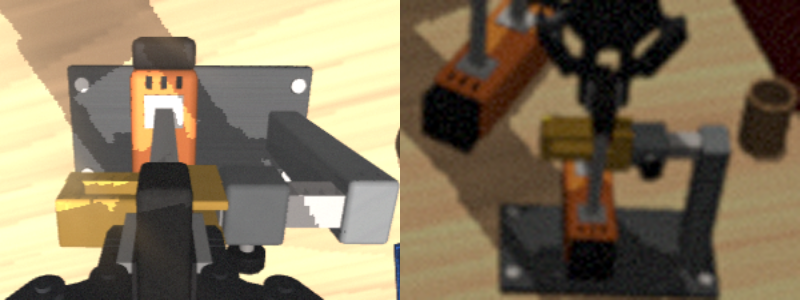

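```bash
python3 -m jog '[[0.2,0.8,0,0,10],[0.4,1.6,0,0,10],[0.6,2.4,0,0,10],[0.8,3.2,0,0,10],[1,4,0,0,10],[1,4,0,0,10],[1,4,0,0,10],[1,4,0,0,10],[1,4,0,0,10],[1,4,0,0,10]]'
python3 - <<'E'
from h import *
s=bot.read_state();print(s['wrist_force'],s['torque'])
E
```

```text
time: 18.05
tool_pos: [0.5497, 0.2261, 0.219]
tcp_rot: [-1.565, 0.192, -0.191]
wrist_force: [-0.7, -7.5, -2.8]
width: 0.214
[-0.69932171 -7.49880858 -2.8376051 ] [-1.60195339  0.35933825  0.01900856]
```

```bash
python3 -m jog '[[0.2,0.8,0,0,10],[0.4,1.6,0,0,10],[0.5,2,0,0,10],[0.6,2.5,0,0,10],[0.6,2.5,0,0,10],[0.6,2.5,0,0,10],[0.6,2.5,0,0,10],[0.6,2.5,0,0,10],[0.6,2.5,0,0,10],[0.6,2.5,0,0,10]]'
python3 - <<'E'
from h import *
s=bot.read_state();print(s['wrist_force'],s['torque'])
snap('wrist','w5')
for n in('w3','w4','w5'):
    c=load(n);h=cv2.cvtColor(c['pixels'],cv2.COLOR_RGB2HSV)
    m=cv2.inRange(h,(5,150,60),(16,255,255));m[:, :215]=0;m[:,300:]=0;m[:80]=0
    for r in range(135,160,6):
        u=np.where(m[r])[0];u=u[(u>220)&(u<290)];print(n,r,u.min() if len(u) else 0,u.max() if len(u) else 0)
c=load('w5');a=cv2.cvtColor(c['pixels'],cv2.COLOR_RGB2BGR)[80:300,130:430]
cv2.imwrite('pics/v5.png',cv2.resize(cv2.convertScaleAbs(a,alpha=1.5,beta=20),(800,587),interpolation=cv2.INTER_CUBIC))
E
```

```text
time: 19.3
tool_pos: [0.5501, 0.2279, 0.2186]
tcp_rot: [-1.566, 0.193, -0.191]
wrist_force: [-2.0, -9.5, -3.4]
width: 0.21
[-1.97404417 -9.53403808 -3.36288131] [-1.9237209   0.16929252 -0.02102003]
w3 135 228 277
w3 141 228 278
w3 147 228 277
w3 153 228 277
w3 159 228 277
w4 135 228 277
w4 141 228 277
w4 147 228 277
w4 153 228 277
w4 159 228 277
w5 135 228 276
w5 141 228 277
w5 147 228 277
w5 153 228 277
w5 159 228 277
```

View pics/v5.png

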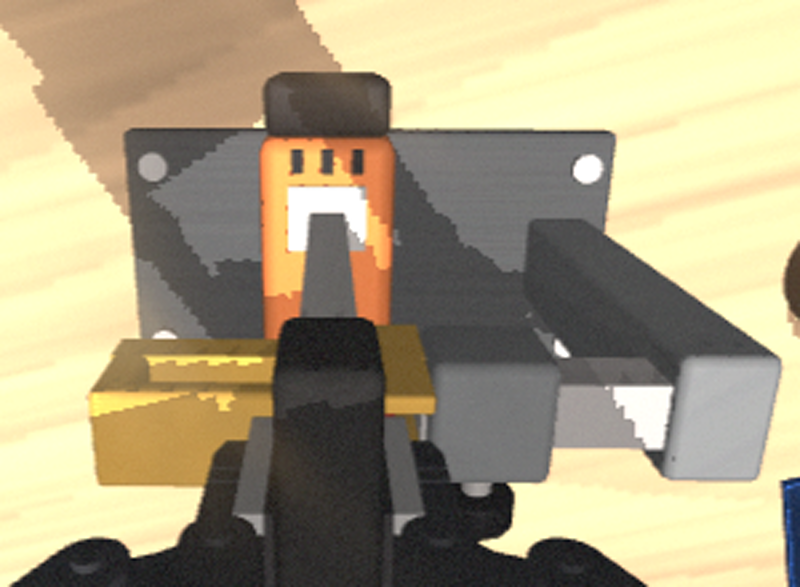

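There is no slip or tilt in the grip: the body edges stay at columns 228–277. The bar is about 12 mm past first keeper contact, inside the 10–14.5 mm window. I'll raise it carefully.

```bash
python3 -m jog '[[0,0,0.7,0,10],[0,0,1.5,0,10],[0,0,2.5,0,10],[0,0,3.5,0,10],[0,-0.1,4.5,0,10],[0,-0.1,5.5,0,10],[0,-0.2,6.5,0,10],[0,-0.2,7,0,10],[0,-0.2,7,0,10],[0,-0.2,7,0,10]]'
python3 - <<'E'
from h import *
s=bot.read_state();print(s['wrist_force'],s['torque'])
E
```

```text
time: 20.6
tool_pos: [0.5494, 0.2284, 0.2248]
tcp_rot: [-1.565, 0.194, -0.189]
wrist_force: [-1.9, -6.0, -5.3]
width: 0.212
[-1.8763278  -6.01231971 -5.34241167] [-1.44606545  0.3886053  -0.07551143]
```

```bash
python3 -m jog '[[0,0,1,0,10],[0,0,2,0,10],[0,0,3.5,0,10],[0,0,5,0,10],[0,-0.2,6.5,0,10],[0,-0.2,8,0,10],[0,-0.3,9,0,10],[0,-0.3,10,0,10],[0,-0.3,10,0,10],[0,-0.3,10,0,10]]'
python3 - <<'E'
from h import *
s=bot.read_state();print(s['wrist_force'],s['torque'])
E
```

```text
time: 21.85
tool_pos: [0.5509, 0.2297, 0.2373]
tcp_rot: [-1.561, 0.191, -0.192]
wrist_force: [-1.7, -3.1, -1.1]
width: 0.215
[-1.71070359 -3.10811871 -1.12695003] [-0.65959398  0.26206558 -0.01641179]
```

```bash
python3 -m jog '[[-0.2,-0.6,1,0,10],[-0.3,-1,2,0,10],[-0.3,-1,4,0,10],[-0.3,-1,6,0,10],[-0.3,-1,9,0,10],[-0.3,-1,12,0,10],[-0.3,-1,15,0,10],[-0.3,-1,18,0,10],[-0.3,-1,20,0,10],[-0.3,-1,20,0,10]]'
python3 - <<'E'
from h import *
s=bot.read_state();print(s['wrist_force'],s['torque'])
snap('wrist','w6');snap('scene','s6')
a=cv2.imread('pics/w6.png')[80:300,130:430]; b=cv2.imread('pics/s6.png')[140:240,260:390]
cv2.imwrite('pics/v6.png',np.hstack([cv2.resize(cv2.convertScaleAbs(a,alpha=1.5,beta=20),(400,300)),cv2.resize(b,(400,300),interpolation=cv2.INTER_CUBIC)]))
E
```

```text
time: 23.1
tool_pos: [0.5504, 0.2284, 0.2571]
tcp_rot: [-1.562, 0.191, -0.192]
wrist_force: [-0.6, -0.1, -4.3]
width: 0.219
[-0.60410377 -0.0851884  -4.27057109] [-0.03779956 -0.0245809   0.04628681]
```

View pics/v6.png

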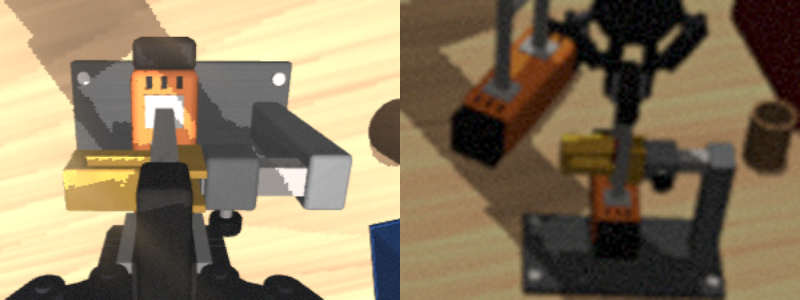

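The bar is clear above the nose and the forces are zero apart from the weight. I slide to −y, off over the nose, lowering 4 mm to centre the hook between bar and body.

```bash
python3 -m jog '[[-1,-4,-2,0,10],[-3,-12,-4,0,10],[-6,-24,-4,0,10],[-9,-36,-4,0,10],[-13,-50,-4,0,10],[-17,-66,-4,0,10],[-21,-82,-4,0,10],[-25,-98,-4,0,10],[-29,-114,-4,0,10],[-29,-114,-4,0,10]]'
python3 - <<'E'
from h import *
snap('wrist','w7');snap('scene','s7');t=snap('top','t7')
a=cv2.imread('pics/w7.png')[80:300,130:430]; b=cv2.imread('pics/s7.png')[140:240,240:370]
cv2.imwrite('pics/v7.png',np.hstack([cv2.resize(cv2.convertScaleAbs(a,alpha=1.5,beta=20),(400,300)),cv2.resize(b,(400,300),interpolation=cv2.INTER_CUBIC)]))
E
```

```text
time: 24.45
tool_pos: [0.521, 0.1131, 0.2528]
tcp_rot: [-1.562, 0.193, -0.193]
wrist_force: [-0.4, -0.2, -3.0]
width: 0.212
```

View pics/v7.png

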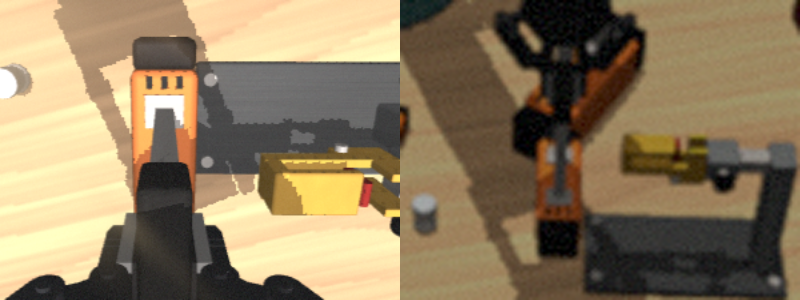

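```bash
python3 - <<'E'
import cv2,numpy as np
t=cv2.imread('pics/top0.png')[180:240,295:355];s=cv2.imread('pics/scene0.png')[203:255,150:205]
f=lambda i:cv2.resize(cv2.convertScaleAbs(i,alpha=1.5,beta=15),None,fx=8,fy=8,interpolation=cv2.INTER_CUBIC)
cv2.imwrite('pics/ccT.png',f(t));cv2.imwrite('pics/ccS.png',f(s))
E
```

```text
(no output)
```

View pics/ccT.png

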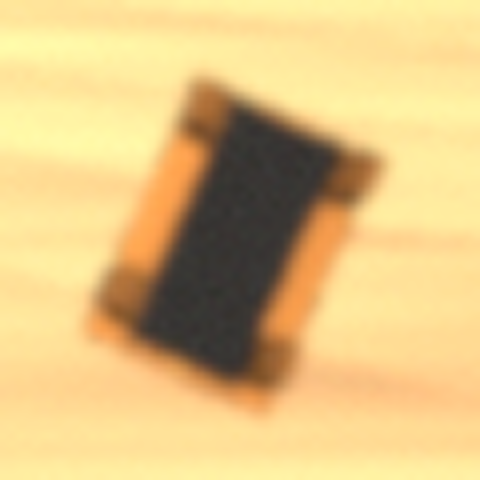

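View pics/ccS.png

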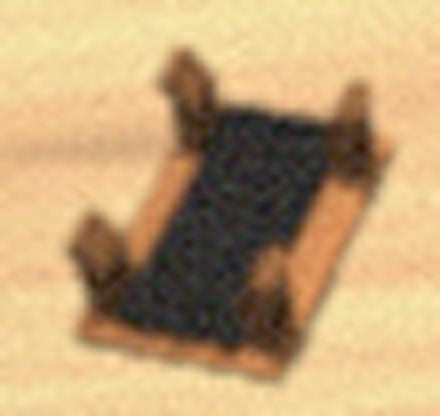

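The sander is off the hook, with the hook and red keeper at right. Now I move to a waypoint just short of the cradle to measure it with the wrist camera.

```bash
python3 -m jog '[[0,-5,15,0,10],[-2,-15,35,0,10],[-5,-35,55,-2,10],[-9,-65,70,-4,10],[-14,-100,75,-6,10],[-19,-135,75,-8,10],[-24,-170,75,-10,10],[-29,-200,75,-10,10],[-31,-220,75,-10,10],[-31,-220,75,-10,10]]'
python3 - <<'E'
from h import *
snap('wrist','w8');s=bot.read_state();print(s['tool_pos'],s['q'],s['wrist_force'])
E
```

```text
time: 25.85
tool_pos: [0.4899, -0.108, 0.3296]
tcp_rot: [-1.546, 0.33, -0.333]
wrist_force: [-0.3, 0.6, -4.5]
width: 0.212
[ 0.49007944 -0.10694632  0.32928918] [-2.64613312e-01 -1.08055079e-01  1.86978443e+00  1.56383768e-04
  1.37811736e+00 -1.41362490e+00] [ 0.24710259  0.32698919 -3.82171356]
```

View pics/w8.png

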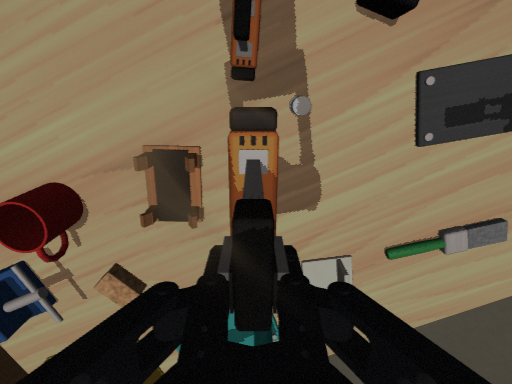

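The cradle is visible at (140–203, 145–227), about 75 px left of the held sander. I'll crop it to measure.

```bash
python3 - <<'E'
import cv2
a=cv2.imread('pics/w8.png')[135:235,125:215]
cv2.imwrite('pics/w8c.png',cv2.resize(cv2.convertScaleAbs(a,alpha=1.8,beta=25),None,fx=6,fy=6,interpolation=cv2.INTER_CUBIC))
E
```

```text
(no output)
```

View pics/w8c.png

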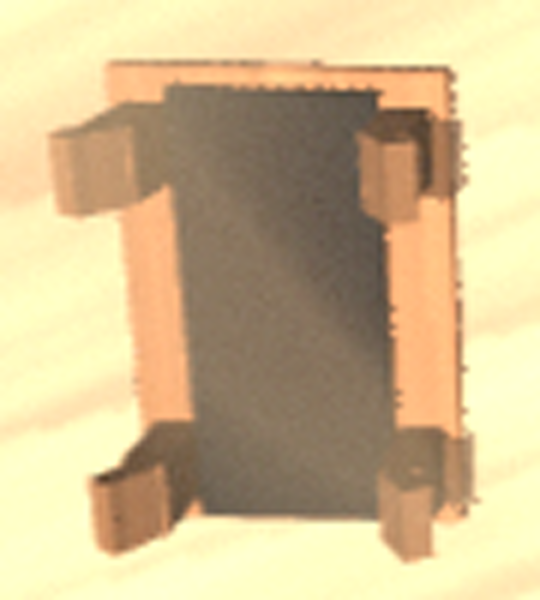

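```bash
python3 - <<'E'
from h import *
c=load('w8')
def W(x,y,z): return onz(c,125+(x+.5)/6-.5,135+(y+.5)/6-.5,z)[:2]
TL,TR,BR=[W(*p,.010) for p in((107,62),(455,70),(466,518))]
print('base',TL,TR,BR,np.linalg.norm(TL-TR),np.linalg.norm(TR-BR),'c',(TL+BR)/2)
d=BR-TR;print('ang x',np.degrees(np.arctan2(d[1],d[0])));d=TR-TL;print('ang y',np.degrees(np.arctan2(d[1],d[0])))
tl,tr,bl,br=[W(*p,.014) for p in((165,86),(378,92),(200,512),(382,517))]
print('cush',tl,tr,bl,br,'c',(tl+tr+bl+br)/4,np.linalg.norm(tl-tr),np.linalg.norm(bl-br),np.linalg.norm(tr-br),np.linalg.norm(tl-bl))
for a,b in((tl,bl),(tr,br)):
  d=b-a;print(np.degrees(np.arctan2(d[1],d[0])))
l1,l2=W(178,200,.014),W(195,440,.014);r1,r2=W(386,230,.014),W(396,420,.014)
for a,b in((l1,l2),(r1,r2)):
  d=b-a;print('edge',a,b,np.degrees(np.arctan2(d[1],d[0])))
# top cam
t=load('top0')
def T(x,y,z): return onz(t,295+(x+.5)/8-.5,180+(y+.5)/8-.5,z)[:2]
q=[T(*p,.014) for p in((235,105),(335,152),(240,378),(140,325))];print('topcush',np.mean(q,0),[ (q[2]-q[1]),(q[3]-q[0])],[np.degrees(np.arctan2(*(v[::-1]))) for v in(q[1]-q[2],q[0]-q[3])])
s=load('scene0')
def S(x,y,z): return onz(s,150+(x+.5)/8-.5,203+(y+.5)/8-.5,z)[:2]
q=[S(*p,.010) for p in((80,335),(280,378),(392,148))];print('scenebase',q,(q[0]+q[2])/2,np.linalg.norm(q[0]-q[1]),np.linalg.norm(q[1]-q[2]))
# sander body yaw/position in hand from wrist view
E
```

```text
base [ 0.41072773 -0.26067141] [ 0.44935707 -0.17990036] [ 0.56307026 -0.23610205] 0.08953316985913433 0.1268436759359421 c [ 0.48689899 -0.24838673]
ang x -26.300457576543185
ang y 64.44020014768346
cush [ 0.42214487 -0.2486575 ] [ 0.44592957 -0.19960031] [ 0.52954106 -0.30155948] [ 0.55177722 -0.25591538] c [ 0.48734818 -0.25143317] 0.05451898881737206 0.05077234189248863 0.11989625927820428 0.11971866918695986
-26.224263543238195
-28.01471701398018
edge [ 0.44949914 -0.26107047] [ 0.51015632 -0.29173005] -26.81462699217663
edge [ 0.47905855 -0.21522837] [ 0.52765625 -0.23846102] -25.5506337708479
topcush [ 0.48734021 -0.25071082] [array([-0.10094294,  0.04599054]), array([-0.09877126,  0.04551634])] [np.float64(-24.49445073281481), np.float64(-24.74146717393403)]
scenebase [array([ 0.53198399, -0.31205899]), array([ 0.56924551, -0.23552586]), array([ 0.45845525, -0.18238159])] [ 0.49521962 -0.24722029] 0.08512190895199748 0.12287715236507142
```

```bash
python3 - <<'E'
from h import *
from scipy.spatial.transform import Rotation as R
c=load('w8');st=bot.read_state();P=st['tool_pos'];M=R.from_rotvec(st['tcp_rot']).as_matrix();zz=M[:,2]
yaw=np.degrees(np.arctan2(zz[1],zz[0]));print('jaw',yaw,M.round(4)[:,1])
h=cv2.cvtColor(c['pixels'],cv2.COLOR_RGB2HSV);col=c['pixels'][95:140,253].astype(int).sum(1);print(col)
for row in (150,170,185):
  m=np.where(cv2.inRange(h,(4,140,40),(18,255,255))[row,215:295])[0]+215;print(row,m.min(),m.max())
zt=P[2]-.1786+.046
def tool(u,v,z): return M.T@(onz(c,u,v,z)-P)
for u,v in((253,107.5),(228.5,150),(277.5,150),(228.5,180),(277.5,180)):print(u,v,tool(u,v,zt).round(4))
print('grip far',tool(253,329,P[2]).round(4))
print('orange/black seam',tool(253,131,zt).round(4))
E
```

```text
jaw 65.83182731817377 [ 1.7e-03 -3.0e-04 -1.0e+00]
[221 225 220 220 231 354 350 350 350 353 360 350 116 121 122 119 128 129
 135 131 129 128 125 119 118 123 118 112 109  99 106 107  92  88  72  83
 149 236 271 270 275 102 101 103 101]
150 228 277
170 229 277
185 229 276
253 107.5 [-0.0729  0.1325 -0.002 ]
228.5 150 [-0.0366  0.1325 -0.0239]
277.5 150 [-0.0365  0.1325  0.0198]
228.5 180 [-0.0087  0.1326 -0.0247]
277.5 180 [-0.0086  0.1326  0.0205]
grip far [ 0.0346  0.0001 -0.0022]
orange/black seam [-0.0532  0.1325 -0.0021]
```

```bash
python3 -m jog '[[0,-15,0,0,10],[-1,-40,0,0,10],[-2,-70,0,-0.5,10],[-3,-100,0,-1,10],[-4,-125,-10,-1.6,10],[-4.6,-140.5,-30,-1.6,10],[-4.6,-140.5,-55,-1.6,10],[-4.6,-140.5,-80,-1.6,10],[-4.6,-140.5,-85,-1.6,10],[-4.6,-140.5,-85,-1.6,10]]'
python3 - <<'E'
from h import *
snap('wrist','w9');snap('scene','s9');snap('top','t9')
a=cv2.imread('pics/w9.png')[60:285,130:380]; b=cv2.imread('pics/s9.png')[170:260,140:220]
f=lambda i:cv2.resize(cv2.convertScaleAbs(i,alpha=1.6,beta=20),(400,450),interpolation=cv2.INTER_CUBIC)
cv2.imwrite('pics/v9.png',np.hstack([f(a),f(b)]))
E
```

```text
time: 27.15
tool_pos: [0.4855, -0.2459, 0.2423]
tcp_rot: [-1.542, 0.351, -0.349]
wrist_force: [0.3, -0.4, -3.1]
width: 0.215
```

View pics/v9.png

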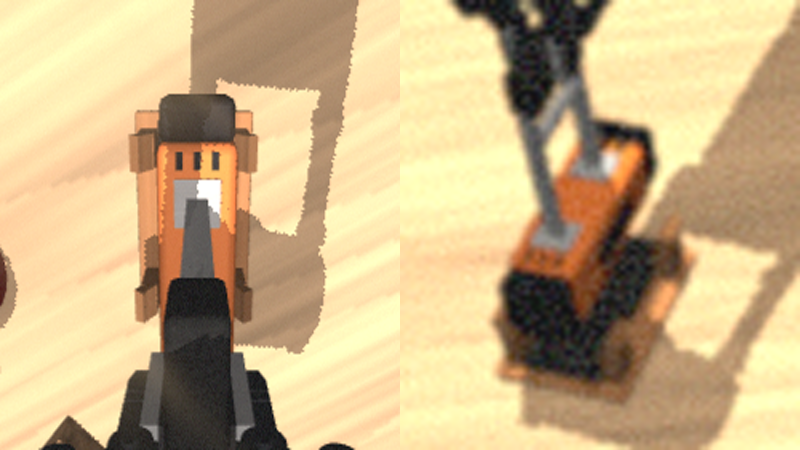

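```bash
python3 - <<'E'
import cv2
a=cv2.imread('pics/w9.png')[105:235,205:300]
cv2.imwrite('pics/w9c.png',cv2.resize(cv2.convertScaleAbs(a,alpha=1.6,beta=20),None,fx=6,fy=4.5,interpolation=cv2.INTER_CUBIC))
E
```

```text
(no output)
```

View pics/w9c.png

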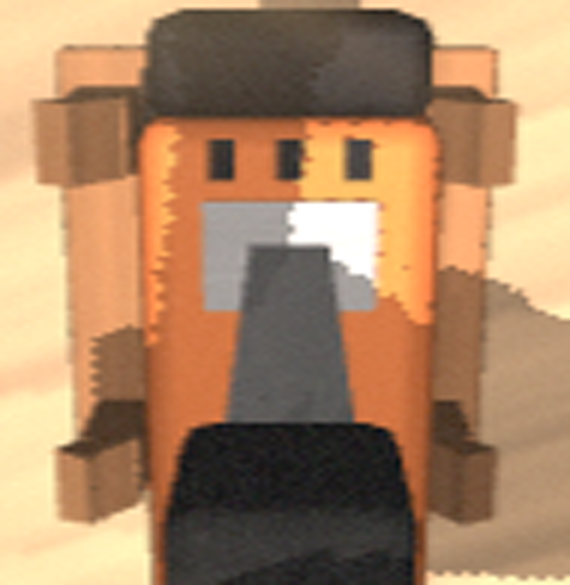

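```bash
python3 - <<'E'
from h import *
from scipy.spatial.transform import Rotation as R
c=load('w9');st=bot.read_state();P=st['tool_pos'];M=R.from_rotvec(st['tcp_rot']).as_matrix();print(P,st['wrist_force'])
def W(x,y,z): return (M.T@(onz(c,205+(x+.5)/6-.5,105+(y+.5)/4.5-.5,z)-P))[[0,2]]*1e3
zt=P[2]-.1326
for n,x,y,z in(('baseTL',57,48,.01),('baseTR',497,48,.01),('base L mid',72,330,.01),('base R mid',480,330,.01),
 ('lipTL out',35,115,.05),('lipTR out',515,115,.05),('lipBL out',58,460,.05),('lipBR out',497,460,.05),('lipTL near',60,100,.05),('lipBL far',80,520,.05),
 ('bodyL',143,200,zt),('bodyR',437,200,zt),('bodyL2',152,400,zt),('bodyR2',430,400,zt),('end',290,12,zt)):print(n,W(x,y,z).round(1))
E
```

```text
[ 0.48650445 -0.24648718  0.2442014 ] [ 0.83528432 -0.16173236 -4.0571675 ]
baseTL [-62.2 -47.2]
baseTR [-62.2  40.6]
base L mid [ 15.7 -47.5]
base R mid [15.7 40. ]
lipTL out [-49.2 -46.6]
lipTR out [-49.2  39.7]
lipBL out [ 39.8 -46.4]
lipBR out [39.8 40. ]
lipTL near [-52.7 -42. ]
lipBL far [ 57.  -42.8]
bodyL [-39.7 -22.5]
bodyR [-39.7  20.8]
bodyL2 [  1.9 -22.3]
bodyR2 [ 1.9 20.9]
end [-75.1  -0.9]
```

The sander should shift about −2.6 mm in tool z and +1.9 mm in tool x, with yaw aligned. That is world (+0.7, −3.1). I apply the shift and descend part way.

```bash
python3 -m jog '[[0.3,-1.5,0,0,10],[0.7,-3,0,0,10],[0.7,-3.1,-6,0,10],[0.7,-3.1,-13,0,10],[0.7,-3.1,-20,0,10],[0.7,-3.1,-27,0,10],[0.7,-3.1,-34,0,10],[0.7,-3.1,-40,0,10],[0.7,-3.1,-44,0,10],[0.7,-3.1,-44,0,10]]'
python3 -m jog '[[0,0,-1,0,10],[0,0,-2,0,10],[0,0,-3,0,10],[0,0,-4,0,10],[0,0,-5,0,10],[0,0,-5,0,10],[0,0,-5,0,10],[0,0,-5,0,10],[0,0,-5,0,10],[0,0,-5,0,10]]'
```

```text
time: 28.55
tool_pos: [0.4861, -0.2492, 0.1984]
tcp_rot: [-1.542, 0.351, -0.35]
wrist_force: [0.3, -1.3, -4.5]
width: 0.214
time: 29.8
tool_pos: [0.4864, -0.2493, 0.1938]
tcp_rot: [-1.542, 0.35, -0.35]
wrist_force: [-0.1, -0.4, -3.9]
width: 0.213
```

```bash
python3 -m jog '[[0,0,-0.5,0,10],[0,0,-1,0,10],[0,0,-1.5,0,10],[0,0,-1.5,0,10],[0,0,-1.5,0,10],[0,0,-1.5,0,10],[0,0,-1.5,0,10],[0,0,-1.5,0,10],[0,0,-1.5,0,10],[0,0,-1.5,0,10]]'
python3 -m jog '[[0,0,-0.5,0,10],[0,0,-1,0,10],[0,0,-1,0,10],[0,0,-1,0,10],[0,0,-1,0,10],[0,0,-1,0,10],[0,0,-1,0,10],[0,0,-1,0,10],[0,0,-1,0,10],[0,0,-1,0,10]]'
```

```text
time: 31.05
tool_pos: [0.4865, -0.2493, 0.1924]
tcp_rot: [-1.542, 0.35, -0.35]
wrist_force: [0.2, -0.0, -2.0]
width: 0.213
time: 32.3
tool_pos: [0.4865, -0.2494, 0.1914]
tcp_rot: [-1.542, 0.35, -0.35]
wrist_force: [0.2, -0.6, 1.2]
width: 0.215
```

Contact with the cushion came where expected: TCP 0.1914, which puts the underside at about 0.013, with only the weight plus about 1 N. I'll check before letting go.

```bash
python3 - <<'E'
from h import *
snap('wrist','w10');snap('scene','s10')
a=cv2.imread('pics/w10.png')[60:285,130:380]; b=cv2.imread('pics/s10.png')[170:260,140:220]
f=lambda i:cv2.resize(cv2.convertScaleAbs(i,alpha=1.6,beta=20),(400,450),interpolation=cv2.INTER_CUBIC)
cv2.imwrite('pics/v10.png',np.hstack([f(a),f(b)]))
E
```

```text
(no output)
```

View pics/v10.png

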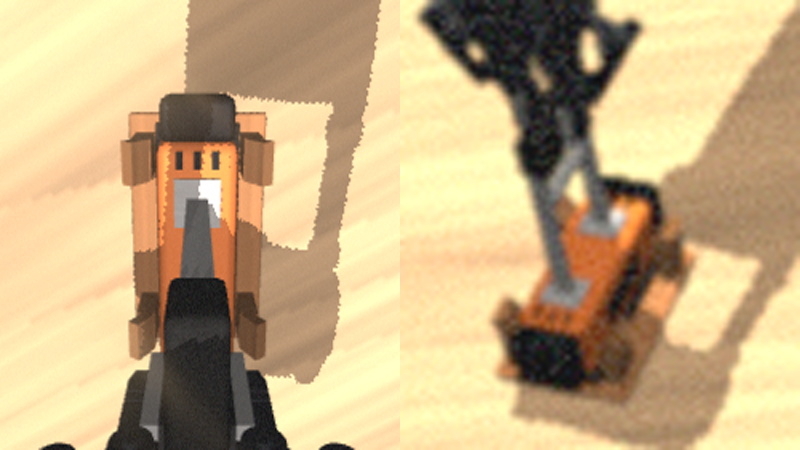

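The body at (160–236) sits centred between the cheeks in both views. I release and retreat straight up.

```bash
python3 -m jog '[[0,0,0,0,20],[0,0,0,0,23],[0,0,0,0,28],[0,0,0,0,36],[0,0,0,0,45],[0,0,0,0,55],[0,0,0,0,60],[0,0,0,0,60],[0,0,0,0,60],[0,0,0,0,60]]' 20
python3 -m jog '[[0,0,3,0,60],[0,0,8,0,60],[0,0,16,0,60],[0,0,28,0,60],[0,0,42,0,60],[0,0,60,0,60],[0,0,80,0,60],[0,0,100,0,60],[0,0,120,0,60],[0,0,120,0,60]]'
python3 - <<'E'
from h import *
w=snap('wrist','w11');snap('scene','s11');snap('top','t11');print(bot.read_state()['wrist_force'])
a=cv2.imread('pics/w11.png')
b=cv2.imread('pics/s11.png')
cv2.imwrite('pics/v11.png',np.hstack([cv2.resize(a,(400,300)),cv2.resize(b[170:260,140:260],(400,300),interpolation=cv2.INTER_CUBIC)]))
E
```

```text
time: 33.65
tool_pos: [0.4864, -0.2493, 0.1913]
tcp_rot: [-1.542, 0.35, -0.35]
wrist_force: [-0.0, 0.7, 0.3]
width: 0.701
time: 34.9
tool_pos: [0.4875, -0.2499, 0.3141]
tcp_rot: [-1.544, 0.347, -0.354]
wrist_force: [-0.5, 0.0, -0.4]
width: 0.7
[ 0.14044007 -0.18805361  0.64731858]
```

View pics/v11.png

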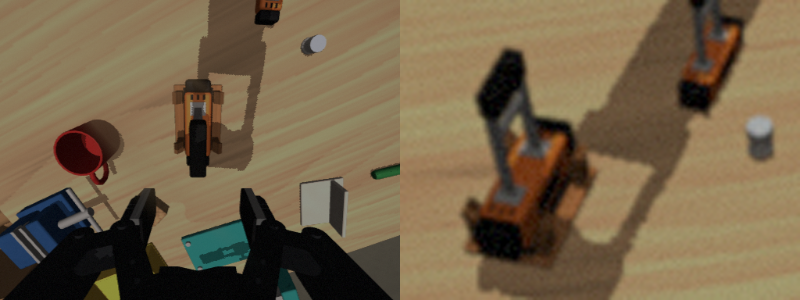

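View pics/s11.png

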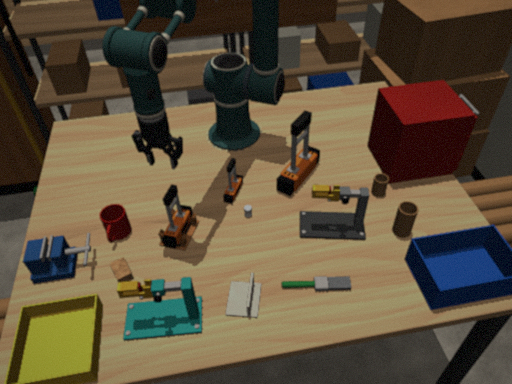

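The scene shows the sander upright in the cradle at (177,220), the gripper clear above, and everything else where it was. A quick numeric check of the seating follows, then I hand in.

```bash
python3 - <<'E'
from h import *
for n in('s11','w11','t11'):
    c=load(n)
    for z in(.013,.017):
        print(n,z,'grip top ctr',proj(c,[.4875,-.2495,z+.179]).round(1),'body top ctr',proj(c,[.4875,-.2495,z+.046]).round(1))
c=load('s11');a=load('s10')
g=cv2.cvtColor(c['pixels'],cv2.COLOR_RGB2BGR)
cv2.imwrite('pics/v12.png',cv2.resize(g[178:253,140:215],(600,600),interpolation=cv2.INTER_CUBIC))
# body mask drift before/after release
for x in(a,c):
    m=cv2.inRange(cv2.cvtColor(x['pixels'],cv2.COLOR_RGB2HSV),(4,150,60),(16,255,255))[195:250,150:205];v,u=np.nonzero(m);print(u.mean()+150,v.mean()+195,len(u))
# other objects: scene difference
d=cv2.absdiff(load('scene0')['pixels'],c['pixels']).max(2);cv2.imwrite('pics/diff.png',(d>40).astype('uint8')*255)
E
```

```text
s11 0.013 grip top ctr [169.1 191.1] body top ctr [176.3 220.8]
s11 0.017 grip top ctr [168.9 190.1] body top ctr [176.1 220. ]
w11 0.013 grip top ctr [254.5 192.2] body top ctr [253.9 159.6]
w11 0.017 grip top ctr [254.6 193.7] body top ctr [253.9 160.2]
t11 0.013 grip top ctr [331.9 201.6] body top ctr [325.8 207.6]
t11 0.017 grip top ctr [332.1 201.4] body top ctr [326.  207.4]
180.35886214442013 227.22100656455143 457
180.31372549019608 227.28540305010893 459
```

View pics/v12.png

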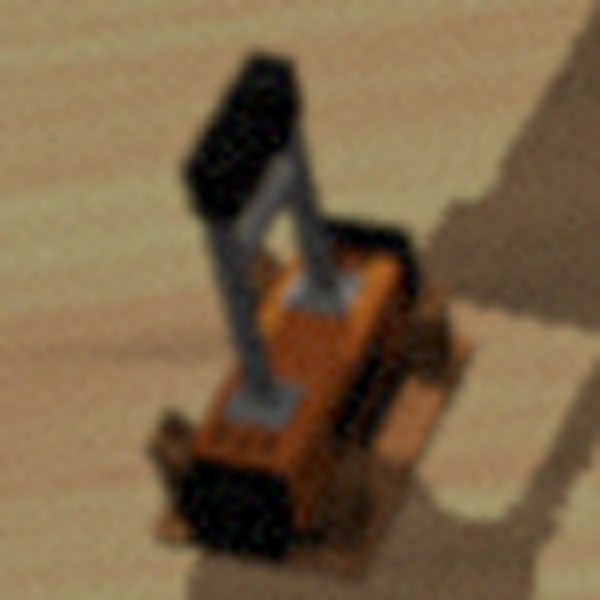

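View pics/diff.png

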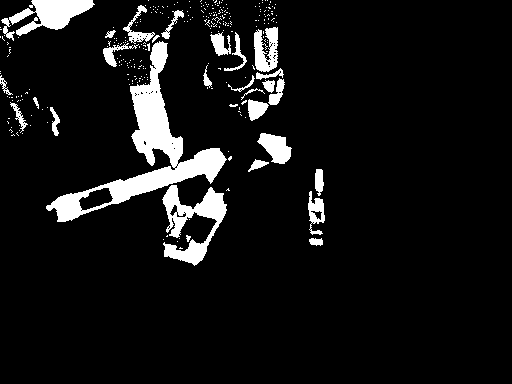

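The sander is upright between the cheeks and did not shift on release (under 0.1 px). The difference image changes only where the arm, its shadow, the sander and the cradle are. I'm handing in.

```bash
python3 -c "
from workcell import bot
print(bot.finish_job())"
```

```text
the job is handed in; nothing more can be done
None
```

I took the middle-sized sander off the yellow hook by its rubber block, set it down in the wooden cradle, let go and moved the gripper straight up. I handed in at about 35 s; no verdict was reported.

- **Taking it off:** I felt for the keeper with the crossbar and met it after about 26 mm of travel, which puts the head offset at about +8 to +9 mm. I pushed about 12 mm further, with at most about 10 N measured sideways at the end of any move. Then I raised the bar about 38 mm and slid it off over the nose.
- **A possible close pass:** part-way up, the bar drifted to about 14 mm past first contact, close to the shank side of the 10–14.5 mm window. The force there read only about 3.5 N sideways. I backed it off 1 mm.
- **Setting it down:** the sander met the cushion at the expected height, its underside about 13 mm above the cradle's origin, pressing about 1 N beyond its weight.
- **Last checks:** the sander stands upright between the cheeks and moved less than 0.1 px on release. The before and after scene pictures differ only at the arm, its shadow, the sander and the cradle.
- **What disagreed:** the camera estimates of the cradle centre differed by 2–8 mm, with the scene view furthest out. I corrected the final position by about 3 mm from a close wrist view. Forces are only reported at the end of each move, so a brief peak in between would not show.

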